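# Open the bottle whose thread hand is unknown

## Robot

A 6-joint arm with a two-finger parallel gripper is mounted at the origin on the work surface. World frame = base frame: x ahead of the robot, y to its left, z up, the work surface at z = 0. Lengths are in m, angles in degrees, forces in N, time in s.
With the tool pointing down it reaches from about 0.4 to 0.825 m from the base axis. Payload 7 kg.
Tool frame: the origin (TCP) lies midway between the tips of the shut fingers; the grasp point (between the pads) lies ctrl.tcp_to_grasp behind it (ctrl.tcp_to_grasp is the distance from the TCP to the grasp point, in m); y points along the fingers, z is the direction in which the jaws open and shut, and the axes are right-handed (so a half turn about y gives the same grasp; the last joint's range is limited). The gripper opens to 88 mm and grips with 3 to 60 N. Pads are 19 mm wide; open, the fingers measure 130 mm over their backs; the gripper's body (78 mm by 193 mm) begins 47 mm behind the grasp point.
Start: joints at [90.189, 20.546, 0.682, 0, -70.136, -16.507], TCP at [0.19, 0.648, 0.227] pointing down, gripper open.
Joint ranges: [-176.03, 176.03], [-82.01, 121.73], [-58.28, 71.71], [-173.87, 95.51], [-174.79, -0.11], [-173.66, 173.66]. Speed limits (degrees/s): [136.94, 136.94, 172.46, 180, 180, 180].

## Interface

Orientations are given as [roll, pitch, yaw] about the fixed x, y, z axes, in that order (R = Rz(yaw) Ry(pitch) Rx(roll)).
In Python, from plant import ctrl, snapshot, silhouettes gives the robot as it stands.
- The arm moves only by the shell command python3 -m pendant 'ROWS'. ROWS is JSON, a list that holds one entry, the list of rows, each a list of 7 numbers: the shift along the tool's x, y, z in cm, then the turn, a rotation vector about the tool's x, y, z in degrees, then the opening, from 0 (shut) to 1 (fully open). In form: [[[x, y, z, rx, ry, rz, hand], ...]]. A call has 1 to 12 rows; each row shifts and turns the commanded pose from where the row before left it, along the tool's axes as they then stand; what a row does not reach is not made up. A row lasts 1/12 s, in which the tool goes at most 41.7 mm and 7.16 degrees, less where a joint would pass 70% of its speed; a pose out of reach is approached as far as the arm can. A call with a gripper value outside its range is refused whole. The fingers move at their own pace and stop on an object; the grip force is fixed at half the most. Time passes only in rows, so rows that do not move let the fingers close. It gives the time, the measured TCP pose, the force and the opening at its end, in the units of the state.
- ctrl.get_obs(): the state, without advancing time (a new reading comes with each control period).
- snapshot(name): name is "scene" or "top"; returns a dict with "image" (400x640x3 uint8, red, green, blue), "camera_matrix" (3x3 intrinsics, pixels), "dist_coeffs" ([k1, k2, p1, p2, k3] as OpenCV has them; the pictures are not rectified), "eye" and "orientation" of the camera in the world. Camera axes: x right, y down, z forward; pixel columns grow to the right and rows downward; lengths in m; the calibration is good to about 2 mm. A picture is of the moment at which its call begins. There is no depth.
- ctrl.close_job(): hands the job in, once; it reports no verdict.
Trained networks look in a picture, given as the dict that the camera call returned (one of the last four; its "shot" number tells which), for a name from the list of things; names that differ only in an ending like _2 or _b are one class to them, and where a whole thing is asked for, a point or a joint stands for the part that bears it (a point fixed in the world has none). Each returns a list of dicts, best first, with "confidence" (0 to 1); they miss things now and then, are a little off and sometimes report something else, mostly with a low value. They report only what shows in the picture. A call takes as long as a camera call. They do not tell look-alikes from the thing itself.
- silhouettes(picture, thing): "mask" (400x640 bool, what is visible of it) and "bbox" ([left, top, width, height] in pixels, round what is visible of it).
The state is a dict: "clock": time; "joint_pos": joint angles; "qvel": joint speeds; "tau": joint torques, N m; "tool_pos": TCP position; "orientation": TCP orientation; "force": force on the tool from outside, world axes, zero at the start; "moment": the same for the moment, N m; "opening": finger opening in m.
Only numpy, scipy, OpenCV 4.12 (cv2) and the standard library are available. Lean on these libraries where they do the work, as an engineer would, in place of code of your own. Each camera call takes 0.05 s, during which the arm holds its last target.

## Task

The cook wants the yellow bottle on the pan's side of the steel caddy open: take off its screw cap. Nobody remembers which way it is threaded, so find out with gentle trial twists, never wrenching it against its stop, and loosen it about a quarter turn before you lift it off. Finish while holding the cap in the gripper, upright and well clear above its own bottle's mouth so that drips fall back in; leave the other bottle closed and everything else where it stands.

Things in the scene. Friction and masses are not known exactly. Their poses are not given: they have to be found in the camera images.
- cap_p_mid (a point): White round screw cap of bottle_p: 52 mm wide, 48 mm high, 60 g. Point: its centre, half-way up; z up. Seated: 154 mm above the bottle's underside. Quarter-turn thread, hand unmarked, not the other cap's: one way a hard stop within 0.2 rad (keep under 2 N m; a 30 N grip does); the other way it turns lightly, hardly rising, free to lift from 1.1 to 2.0 rad.
- cap_q_mid (a point): White round screw cap of bottle_q: 52 mm wide, 48 mm high, 60 g. Point: its centre, half-way up; z up. Seated: 154 mm above the bottle's underside. Quarter-turn thread, hand unmarked, not the other cap's: one way a hard stop within 0.2 rad (keep under 2 N m; a 30 N grip does); the other way it turns lightly, hardly rising, free to lift from 1.1 to 2.0 rad.
- bottle_p: Square yellow plastic bottle in one well of the caddy, 84 x 76 mm, shoulder 120 mm and neck top 158 mm above its underside; the caddy holds it fast (it can neither turn nor lift). Origin: centre of its underside, below the cap's axis; z up. Which bottle stands in which well varies.
- bottle_q: Square yellow plastic bottle in one well of the caddy, 84 x 76 mm, shoulder 120 mm and neck top 158 mm above its underside; the caddy holds it fast (it can neither turn nor lift). Origin: centre of its underside, below the cap's axis; z up. Which bottle stands in which well varies.
- caddy: Steel caddy screwed to the sill, 96 x 222 mm, walls 55 mm high, two wells side by side along its y, 108 mm between the bottles' axes; two flat keeper bars 127 mm above the sill run along y over the bottles' shoulders, 32 mm either side of the caps' axes. Origin: centre of its underside.
- pan: Small aluminium pan, 130 mm wide, 45 mm high, wooden handle 110 mm long pointing away from the robot (its +x). It stands at one end of the caddy and so marks the bottle to open, the nearer of the two. Origin: centre of the pan's underside.
- mortar: Wooden mortar, 110 mm wide and 85 mm high with its pestle leaning in it (140 mm high), on the other side of the caddy. Bystander; origin at the centre of its underside.
- bowl: Glass bowl, 120 mm wide, 55 mm high, behind the caddy. Bystander; origin at the centre of its underside.
- tumbler: Steel tumbler, 66 mm wide, 95 mm high, in front of the caddy. Bystander; origin at the centre of its underside.
- spoon: Wooden spoon, 170 mm long, lying in front of the caddy. Bystander; origin at the centre of its underside.
- dabba: Round steel spice box (masala dabba), 180 mm wide, 90 mm high, to the left. Bystander; origin at the centre of its underside.
- jar: Glass jar with steel lid, 72 mm wide, 110 mm high, to the right. Bystander; origin at the centre of its underside.
There are look-alikes about, which are no part of the job. Leave any blue look-alike of the bottle_p alone. Leave any blue look-alike of the part that bears cap_p_mid alone.

How it is judged (in metres and radians):
On the way:
1. the cap of the bottle by the pan is turned loose while still down on its neck (((horizontal distance between bottle_p and pan below 0.21 m and angle between the x axis of cap_p_mid and the x axis of bottle_p, either way round above 0.8 rad and z of cap_p_mid in the frame of bottle_p below 0.17 m) or (horizontal distance between bottle_q and pan below 0.21 m and angle between the x axis of cap_q_mid and the x axis of bottle_q, either way round above 0.8 rad and z of cap_q_mid in the frame of bottle_q below 0.17 m))), for 0.05 s.
At the end, for the whole second after the job is handed in: The cap of the bottle nearer the pan is held still by the fingers and touches no bottle; its centre is 200 mm or more above the bottle's underside (46 mm above its seat), within 40 mm of the bottle's axis, within 0.35 rad of upright; the other cap is seated and unturned (((horizontal distance between bottle_p and pan below 0.21 m and z of cap_p_mid in the frame of bottle_p above 0.2 m and horizontal distance between cap_p_mid and bottle_p below 0.04 m and angle between cap_p_mid's own z axis and vertical below 0.35 rad and contact force between the fingers and cap_p above 1 N and contact force between cap_p and bottle_p below 0.1 N and linear speed of cap_p below 0.03 m/s and z of cap_q_mid in the frame of bottle_q below 0.16 m and angle between the x axis of cap_q_mid and the x axis of bottle_q, either way round below 0.35 rad) or (horizontal distance between bottle_q and pan below 0.21 m and z of cap_q_mid in the frame of bottle_q above 0.2 m and horizontal distance between cap_q_mid and bottle_q below 0.04 m and angle between cap_q_mid's own z axis and vertical below 0.35 rad and contact force between the fingers and cap_q above 1 N and contact force between cap_q and bottle_q below 0.1 N and linear speed of cap_q below 0.03 m/s and z of cap_p_mid in the frame of bottle_p below 0.16 m and angle between the x axis of cap_p_mid and the x axis of bottle_p, either way round below 0.35 rad))); the arm keeps its last pose, push and grip.
It fails at once if the other bottle's cap is lifted or turned ((horizontal distance between bottle_p and pan below 0.21 m and (distance of cap_q_mid from where it was at the start of the episode above 0.012 m or angle between the x axis of cap_q_mid and the x axis of bottle_q, either way round above 0.5 rad)) or (horizontal distance between bottle_q and pan below 0.21 m and (distance of cap_p_mid from where it was at the start of the episode above 0.012 m or angle between the x axis of cap_p_mid and the x axis of bottle_p, either way round above 0.5 rad))).
It fails at once if a cap is wrenched against its thread with more than 190 N (some 3 N m) (contact force between cap_p and bottle_p above 190 N or contact force between cap_q and bottle_q above 190 N).
It fails at once if a bystander is shifted by more than 30 mm (distance of any of pan, mortar, bowl, tumbler, spoon, dabba, jar from where it was at the start of the episode above 0.03 m).
It also fails if it takes over 48 s, if anything falls off the work surface, if the arm or the gripper's body presses on something with over 40 N, if the wrist force passes 120 N, or if a joint passes its speed limit or range.

## Working session

There is one attempt and no reset: what is moved stays moved. The work goes in short steps, Python scripts to look and compute and a shell command to move; the robot and the scene stay as the last step left them, time stands still between calls to the robot, and variables do not carry over. Pictures are saved under pics/ and viewed, and the job is handed in when it is done.

```bash
ls; mkdir -p pics
python3 - <<'E'
from plant import ctrl, snapshot, silhouettes
import cv2
print(ctrl.get_obs(), ctrl.tcp_to_grasp)
for n in("scene","top"):
    s=snapshot(n); print(n,s["camera_matrix"],s["dist_coeffs"],s["eye"],s["orientation"],s["shot"])
    cv2.imwrite(f"pics/{n}0.png",s["image"][...,::-1])
E
```

```text
pics
{'clock': 0.0, 'joint_pos': array([ 9.01874437e+01,  2.05918075e+01,  6.34081155e-01, -2.06585337e-02,
       -7.01382286e+01, -1.65055844e+01]), 'qvel': array([ 0.00363099, -0.0086847 ,  0.10766333, -0.05668594, -0.02524631,
        0.00070822]), 'tau': array([-2.37888671e-03, -5.82723463e+01,  2.93076038e+01,  6.99756458e+00,
        7.07656582e-03, -1.57113959e-04]), 'tool_pos': array([0.18955512, 0.64731266, 0.22561915]), 'orientation': array([-8.99024813e+01,  8.64425310e-03,  1.63674832e+02]), 'force': array([ 0.16727294, -0.69280386,  0.30788392]), 'moment': array([ 0.06280502, -0.0223814 ,  0.00166788]), 'opening': 0.08762005173195825} 0.0188
scene [[449.1074553    0.         330.0318649 ]
 [  0.         449.1074553  197.94199103]
 [  0.           0.           1.        ]] [-0.03532139  0.          0.          0.          0.        ] [ 1.15531874 -0.69661125  1.21280883] [-1.38594658e+02  1.08417825e-01  4.08483596e+01] 1
top [[478.96744213   0.         319.32046287]
 [  0.         478.96744213 200.25375567]
 [  0.           0.           1.        ]] [-0.09600012  0.          0.          0.          0.        ] [0.3850893  0.03486457 1.83026849] [-175.51075169    0.17805596  -91.11257725] 2
```

View pics/scene0.png

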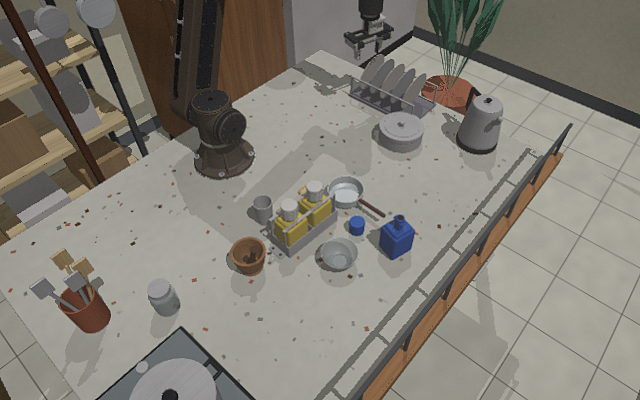

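View pics/top0.png

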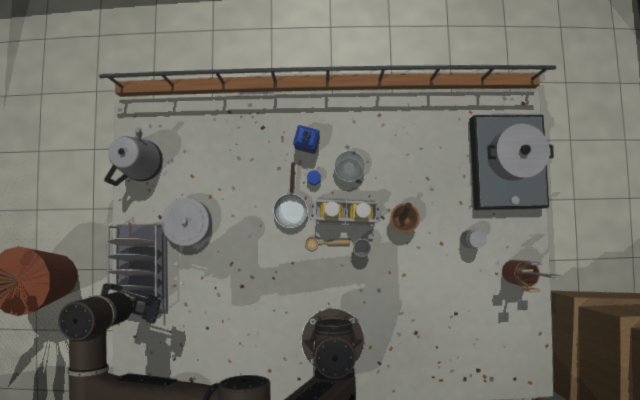

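The pan is at scene (345,190) and top (291,212). These could be taken for the cap:
- White cap next to the pan: scene (315,188), top (332,209). This is the one I want.
- White cap next to the mortar: scene (289,207), top (363,209).
- Blue loose cap: scene (357,226), top (314,177). Leave alone.
- Blue bottle and cap: scene (398,235), top (306,138). Leave alone.

```bash
cat > h.py <<'E'
import numpy as np, cv2
from scipy.spatial.transform import Rotation as R
def ray(s,uv):
    p=cv2.undistortPoints(np.array([[uv]],float),s["camera_matrix"],np.array(s["dist_coeffs"],float))[0,0]
    d=R.from_euler('xyz',s["orientation"],degrees=True).as_matrix()@np.array([p[0],p[1],1])
    return np.array(s["eye"],float),d/np.linalg.norm(d)
def atz(s,uv,z):
    e,d=ray(s,uv); return e+d*(z-e[2])/d[2]
def tri(s1,u1,s2,u2):
    a,d=ray(s1,u1);b,f=ray(s2,u2)
    t=np.linalg.lstsq(np.stack([d,-f],1),b-a,rcond=None)[0]
    p,q=a+d*t[0],b+f*t[1]; return (p+q)/2,np.linalg.norm(p-q)
def proj(s,P):
    M=R.from_euler('xyz',s["orientation"],degrees=True).as_matrix().T
    return cv2.projectPoints(np.atleast_2d(np.array(P,float)),cv2.Rodrigues(M)[0],-M@np.array(s["eye"],float),s["camera_matrix"],np.array(s["dist_coeffs"],float))[0][:,0]
E
python3 - <<'E'
from plant import *
from h import *
sc=snapshot("scene");tp=snapshot("top")
for th in("cap_p_mid","bottle_p","pan","caddy","tumbler","mortar"):
    for n,s in(("sc",sc),("tp",tp)):
        for d in silhouettes(s,th):
            m=d["mask"];ys,xs=np.nonzero(m);col=s["image"][m].mean(0).round()
            print(th,n,round(d["confidence"],2),d["bbox"],m.sum(),"cen",xs.mean().round(1),ys.mean().round(1),col)
cv2.imwrite("pics/c1.png",cv2.resize(tp["image"][170:260,260:430,::-1],None,fx=4,fy=4,interpolation=2))
cv2.imwrite("pics/c2.png",cv2.resize(sc["image"][160:280,230:390,::-1],None,fx=4.5,fy=4.5,interpolation=2))
E
```

```text
cap_p_mid sc 0.65 [306.2, 181.7, 17.2, 16.7] 282 cen 314.6 190.1 [147. 145. 142.]
cap_p_mid sc 0.59 [353.5, 215.1, 11.7, 21.3] 284 cen 357.4 224.9 [ 67.  85. 131.]
cap_p_mid sc 0.35 [229.4, 237.0, 34.7, 40.0] 1084 cen 248.7 254.8 [98. 76. 59.]
cap_p_mid tp 0.7 [309.2, 172.0, 15.3, 11.3] 153 cen 314.0 177.5 [ 51.  72. 127.]
cap_p_mid tp 0.69 [324.8, 204.2, 15.6, 15.9] 186 cen 331.8 209.0 [152. 151. 146.]
cap_p_mid tp 0.35 [305.2, 237.9, 45.4, 11.9] 285 cen 324.1 242.7 [124. 108.  82.]
bottle_p sc 0.86 [298.1, 191.2, 33.0, 33.8] 579 cen 315.6 210.0 [126. 112.  63.]
bottle_p sc 0.62 [375.8, 212.4, 38.4, 47.4] 1170 cen 395.8 236.4 [ 57.  70. 107.]
bottle_p sc 0.59 [273.6, 210.2, 34.2, 38.5] 691 cen 290.6 228.9 [124. 112.  63.]
bottle_p tp 0.95 [293.4, 123.6, 27.3, 31.5] 551 cen 306.5 139.1 [42. 56. 94.]
bottle_p tp 0.75 [320.3, 198.8, 24.8, 21.5] 215 cen 330.8 211.0 [113. 103.  65.]
bottle_p tp 0.63 [351.0, 204.0, 18.3, 20.7] 160 cen 356.2 212.2 [116. 105.  60.]
bottle_p tp 0.52 [459.8, 231.2, 28.2, 14.5] 389 cen 473.2 238.1 [106. 107. 107.]
pan sc 0.97 [326.5, 171.9, 56.6, 46.1] 1031 ce
[... 184 characters left out ...]
addy sc 0.66 [265.6, 193.4, 73.0, 66.2] 1412 cen 300.1 230.0 [113. 111. 109.]
caddy sc 0.34 [327.1, 172.7, 54.8, 45.9] 1002 cen 350.0 192.8 [138. 139. 137.]
caddy tp 0.74 [310.3, 200.3, 68.7, 26.8] 789 cen 342.3 211.3 [102. 102. 101.]
tumbler sc 0.94 [253.4, 192.8, 18.7, 32.1] 466 cen 263.3 207.7 [107. 106. 105.]
tumbler tp 0.71 [352.8, 237.4, 18.2, 19.7] 275 cen 362.5 247.7 [78. 79. 78.]
tumbler tp 0.33 [392.7, 204.8, 27.8, 30.2] 656 cen 404.8 217.4 [73. 56. 43.]
mortar sc 0.92 [229.9, 236.9, 36.2, 41.7] 1098 cen 248.5 255.0 [98. 76. 59.]
mortar tp 0.65 [390.6, 206.6, 28.8, 28.3] 675 cen 404.7 217.9 [73. 57. 43.]
mortar tp 0.6 [275.0, 164.4, 31.7, 66.0] 1058 cen 290.6 205.1 [128. 132. 131.]
```

View pics/c1.png

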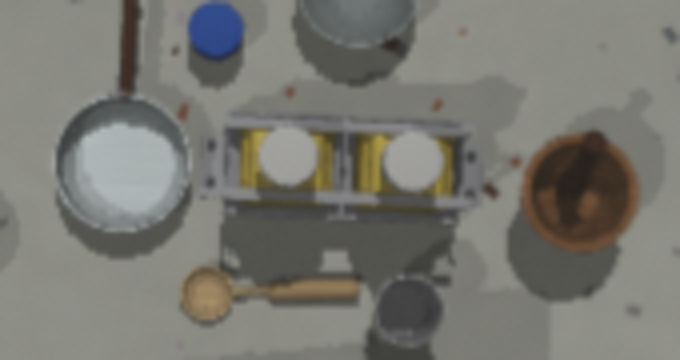

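View pics/c2.png

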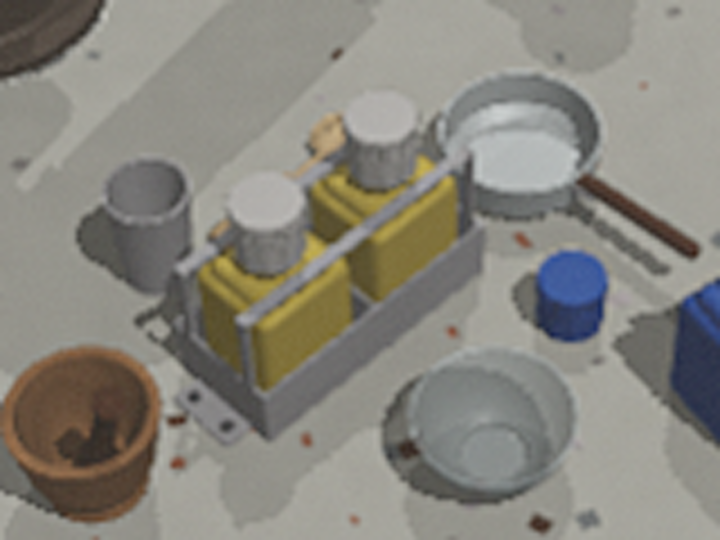

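Run:
```python
from plant import *
from h import *
sc=snapshot("scene");tp=snapshot("top")
for a,b in(((314.1,185.8),(331.6,208.4)),((289.2,204.1),(362.9,209.6))):
    P,g=tri(sc,a,tp,b); print("captop",P.round(4),g.round(4),"@.178",atz(sc,a,.178).round(4),atz(tp,b,.178).round(4))
# silhouette fit of cap (both views)
from scipy.optimize import minimize
t=np.linspace(0,2*np.pi,60,endpoint=False)
def hull(s,c,k=8):
    pts=np.concatenate([np.c_[c[0]+.026*np.cos(t),c[1]+.026*np.sin(t),np.full(60,z)] for z in(c[2]-.024,c[2]+.024)])
    im=np.zeros((400,640),np.uint8)
    cv2.fillConvexPoly(im,cv2.convexHull((proj(s,pts)*16).astype(np.int32)),1,shift=4);return im>0
for n,s in(("sc",sc),("tp",tp)):
  for c in((0,0),):
    d=[q for q in silhouettes(s,"cap_p_mid") if s["image"][q["mask"]].mean(0).min()>140]
    for q in d:
        m=q["mask"]
        f=lambda c:-(m&hull(s,(c[0],c[1],.154))).sum()/(m|hull(s,(c[0],c[1],.154))).sum()
        ys,xs=np.nonzero(m);p0=atz(s,(xs.mean(),ys.mean()),.165)
        best=min((f((p0[0]+i*.001,p0[1]+j*.001)),p0[0]+i*.001,p0[1]+j*.001) for i in range(-14,15) for j in range(-14,15))
        print(n,best)
print("pan rim",atz(tp,(291,211),.045))
o=ctrl.get_obs();Rm=R.from_euler('xyz',o["orientation"],degrees=True).as_matrix();print(Rm.round(3))
# keeper/caddy yaw: caddy end corners
```

```text
captop [ 0.4863 -0.0037  0.1799] 0.0017 @.178 [ 0.4857 -0.0018  0.178 ] [ 0.4858 -0.0044  0.178 ]
captop [ 0.4805 -0.1109  0.1817] 0.0036 @.178 [ 0.4794 -0.1075  0.178 ] [ 0.4795 -0.1125  0.178 ]
sc (np.float64(-0.8826666666666667), np.float64(0.47692451620273524), np.float64(-0.10650403554311927))
tp (np.float64(-0.8701923076923077), np.float64(0.48309856472469404), np.float64(-0.0056431317591337585))
pan rim [0.48717093 0.14421045 0.045     ]
[[-0.96  -0.    -0.281]
 [ 0.281 -0.    -0.96 ]
 [ 0.    -1.     0.   ]]
```

The target cap sits at about (0.486, -0.003) with its top at z≈0.179. That matches an underside at z≈0, and the pan is 0.148 m from the bottle. I'll lift slightly and travel above it.

```bash
python3 -m pendant '[[[0,-2.5,0,0,0,0,1],[0,-2.5,0,0,0,0,1],[-2.2,0,2.55,0,0,0,1],[-2.2,0,2.55,0,0,0,1],[-2.2,0,2.55,0,0,0,1],[-2.2,0,2.55,0,0,0,1],[-2.2,0,2.55,0,0,0,1],[-2.2,0,2.55,0,0,0,1],[-2.2,0,2.55,0,0,0,1],[-2.2,0,2.55,0,0,0,1],[-2.2,0,2.55,0,0,0,1],[-2.2,0,2.55,0,0,0,1]]]'
python3 -m pendant '[[[-2.24,0,2.6,0,0,0,1],[-2.24,0,2.6,0,0,0,1],[-2.24,0,2.6,0,0,0,1],[-2.24,0,2.6,0,0,0,1],[-2.24,0,2.6,0,0,0,1],[-2.24,0,2.6,0,0,0,1],[-2.24,0,2.6,0,0,0,1],[-2.24,0,2.6,0,0,0,1],[-2.24,0,2.6,0,0,0,1],[-2.24,0,2.6,0,0,0,1],[-2.24,0,2.6,0,0,0,1],[0,0,0,0,0,0,1]]]'
python3 -m pendant '[[[0,0,0,0,6,0,1],[0,0,0,0,6,0,1],[0,0,0,0,6,0,1],[0,0,0,0,6,0,1],[0,0,0,0,6,0,1],[0,0,0,0,6,0,1],[0,0,0,0,6,0,1],[0,0,0,0,6,0,1],[0,0,0,0,6,0,1],[0,0,0,0,6,0,1],[0,0,0,0,0,0,1],[0,0,0,0,0,0,1]]]'
python3 -c "
from plant import *;o=ctrl.get_obs();print(o['joint_pos'],o['tool_pos'],o['orientation'])
from h import *
for n in('scene','top'):
    s=snapshot(n)['image'][...,::-1]
    s=s[100:280,220:400] if n=='scene' else s[160:280,240:420]
    cv2.imwrite(f'pics/{n}1.png',cv2.resize(s,None,fx=3.3,fy=3.3,interpolation=2))
"
```

```text
clock: 2.0
tool_pos: [0.3295, 0.3397, 0.2769]
orientation: [-90.0, 0.0, 163.7]
force: [0.7, 0.1, 0.1]
opening: 0.0876
clock: 3.0
tool_pos: [0.4866, -0.0066, 0.2764]
orientation: [-89.9, 0.0, 163.5]
force: [0.2, 0.3, 0.3]
opening: 0.0875
clock: 4.0
tool_pos: [0.4852, -0.0023, 0.2767]
orientation: [-90.0, -0.0, 103.9]
force: [-0.1, 0.1, 1.1]
opening: 0.0877
[ 2.30086747e+01  5.22229655e-01 -1.77881494e+01 -1.49949034e-03
 -7.16730900e+01 -9.13293926e+00] [ 0.48522455 -0.0023148   0.27668263] [-9.00160955e+01 -4.02941629e-03  1.03875265e+02]
```

View pics/scene1.png

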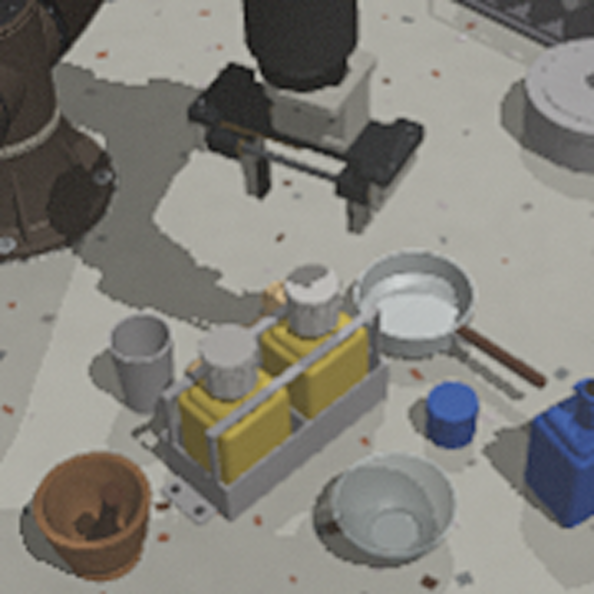

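View pics/top1.png

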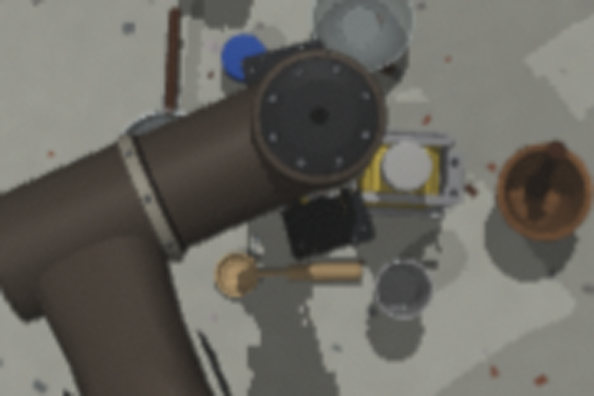

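The pictures show the open gripper over the cap beside the pan: fingers at scene crop (255,180) and (355,215), cap at crop (312,290). Descending.

```bash
python3 -m pendant '[[[0,2,0,0,0,0,1],[0,2,0,0,0,0,1],[0,2,0,0,0,0,1],[0,1,0,0,0,0,1],[0,1,0,0,0,0,1],[0,1,0,0,0,0,1],[0,0,0,0,0,0,1],[0,0,0,0,0,0,1]]]'
python3 -m pendant '[[[0,1,0,0,0,0,1],[0,1,0,0,0,0,1],[0,1,0,0,0,0,1],[0,1,0,0,0,0,1],[0,0.7,0,0,0,0,1],[0,0,0,0,0,0,1],[0,0,0,0,0,0,1]]]'
python3 -c "
from h import *
from plant import *
s=snapshot('scene')['image'][...,::-1]
cv2.imwrite(f'pics/scene2.png',cv2.resize(s[120:260,240:400],None,fx=4,fy=4,interpolation=2))
"
```

```text
clock: 4.77
tool_pos: [0.4854, -0.0025, 0.1866]
orientation: [-90.0, 0.0, 103.7]
force: [-0.1, -0.4, 0.5]
opening: 0.0878
clock: 5.35
tool_pos: [0.485, -0.0026, 0.139]
orientation: [-89.9, 0.0, 103.7]
force: [0.7, -0.8, 0.9]
opening: 0.0874
```

View pics/scene2.png

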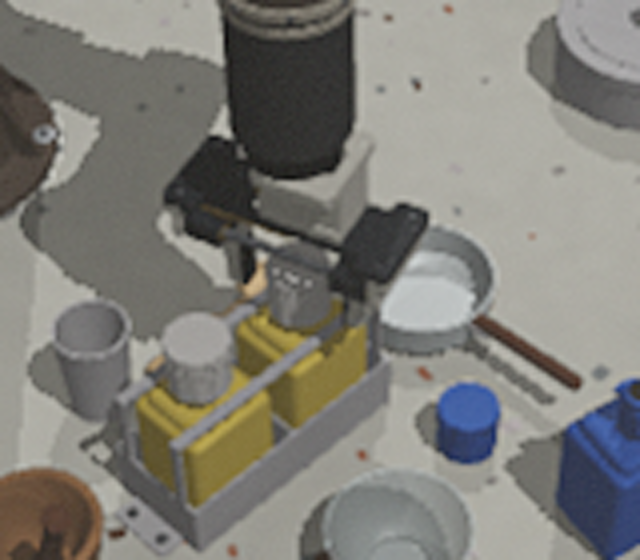

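The fingers straddle the cap (crop x 245 to 355, cap 268 to 335). Closing.

```bash
python3 -m pendant '[[[0,0,0,0,0,0,0],[0,0,0,0,0,0,0],[0,0,0,0,0,0,0],[0,0,0,0,0,0,0],[0,0,0,0,0,0,0],[0,0,0,0,0,0,0],[0,0,0,0,0,0,0],[0,0,0,0,0,0,0],[0,0,0,0,0,0,0],[0,0,0,0,0,0,0]]]'; python3 -c "
from plant import *;o=ctrl.get_obs();print(o['force'],o['moment'],o['opening'],o['tool_pos'])"
```

```text
clock: 6.23
tool_pos: [0.4853, -0.0025, 0.1397]
orientation: [-90.0, 0.0, 103.7]
force: [-1.3, 0.4, 2.8]
opening: 0.0514
[-1.33939618  0.39695025  2.77408815] [ 0.18181727  0.25138592 -0.04273123] 0.051412780282044726 [ 0.48531989 -0.00245857  0.13967376]
```

Gripped at 51.4 mm with little side force. First a small trial twist of 6°.

```bash
python3 -m pendant '[[[0,0,0,0,2,0,0],[0,0,0,0,2,0,0],[0,0,0,0,2,0,0],[0,0,0,0,0,0,0],[0,0,0,0,0,0,0]]]'; python3 -c "
from plant import *;o=ctrl.get_obs();print(o['force'],o['moment'],o['orientation'])"
```

```text
clock: 6.65
tool_pos: [0.4855, -0.0024, 0.1397]
orientation: [-90.0, 0.0, 97.7]
force: [0.2, -0.0, 1.0]
opening: 0.0517
[ 0.2214062  -0.03256051  0.96527245] [ 0.0705361  -0.10440691 -0.01874616] [-9.00188278e+01  1.53060813e-03  9.77465492e+01]
```

```bash
for i in 1; do python3 -m pendant '[[[0,0,0,0,2,0,0],[0,0,0,0,2,0,0],[0,0,0,0,0,0,0]]]'; python3 -c "
from plant import *;o=ctrl.get_obs();print(o['force'],o['moment'],o['orientation'])"; done
```

```text
clock: 6.9
tool_pos: [0.4855, -0.0024, 0.1397]
orientation: [-90.0, 0.0, 93.7]
force: [-0.3, 1.6, 1.0]
opening: 0.0515
[-0.27017428  1.59247315  1.00406365] [ 0.26301076 -0.04279625  0.81685355] [-9.00237192e+01  1.31591484e-02  9.37477163e+01]
```

```bash
python3 -m pendant '[[[0,0,0,0,1.5,0,0],[0,0,0,0,1.5,0,0],[0,0,0,0,0,0,0]]]'; python3 -c "
from plant import *;o=ctrl.get_obs();print(o['force'],o['moment'],o['orientation'])"
```

```text
clock: 7.15
tool_pos: [0.4856, -0.0023, 0.1397]
orientation: [-90.0, 0.0, 90.8]
force: [1.0, 0.5, 0.7]
opening: 0.0517
[1.03400134 0.51586632 0.71932903] [ 0.29341959 -0.19012404  1.08925809] [-9.00274983e+01  1.36098341e-02  9.08160317e+01]
```

The moment rose to about 1.1 N m after some 10°, so that direction is the stop. Reversing.

```bash
python3 -m pendant '[[[0,0,0,0,-3,0,0],[0,0,0,0,-3,0,0],[0,0,0,0,-3,0,0],[0,0,0,0,-3,0,0],[0,0,0,0,-3,0,0],[0,0,0,0,-3,0,0],[0,0,0,0,-3,0,0],[0,0,0,0,-3,0,0],[0,0,0,0,-3,0,0],[0,0,0,0,0,0,0]]]'; python3 -c "
from plant import *;o=ctrl.get_obs();print(o['force'],o['moment'],o['orientation'],o['joint_pos'])"
```

```text
clock: 7.98
tool_pos: [0.4853, -0.0026, 0.1397]
orientation: [-90.0, 0.0, 117.9]
force: [-0.8, -0.3, 2.8]
opening: 0.0516
[-0.76015576 -0.32292435  2.82436778] [-0.06194144  0.09496861  0.0408899 ] [-9.00066929e+01  1.53452150e-03  1.17889809e+02] [ 2.29777723e+01  7.13706355e+00 -2.97083145e+01  1.19447383e-03
 -5.31478223e+01  4.91132087e+00]
```

It turns freely (0.04 N m) at 14° past the start. I'll continue to about 86°.

```bash
python3 -m pendant '[[[0,0,0,0,-4,0,0],[0,0,0,0,-4,0,0],[0,0,0,0,-4,0,0],[0,0,0,0,-4,0,0],[0,0,0,0,-4,0,0],[0,0,0,0,-4,0,0],[0,0,0,0,-4,0,0],[0,0,0,0,-4,0,0],[0,0,0,0,-4,0,0],[0,0,0,0,0,0,0]]]'; python3 -c "
from plant import *;o=ctrl.get_obs();print(o['moment'])"
python3 -m pendant '[[[0,0,0,0,-4,0,0],[0,0,0,0,-4,0,0],[0,0,0,0,-4,0,0],[0,0,0,0,-4,0,0],[0,0,0,0,-4,0,0],[0,0,0,0,-4,0,0],[0,0,0,0,-4,0,0],[0,0,0,0,-4,0,0],[0,0,0,0,-4,0,0],[0,0,0,0,0,0,0],[0,0,0,0,0,0,0]]]'; python3 -c "
from plant import *;o=ctrl.get_obs();print(o['moment'],o['joint_pos'])"
```

```text
clock: 8.82
tool_pos: [0.4854, -0.0025, 0.1397]
orientation: [-90.0, 0.0, 153.8]
force: [-0.3, -0.6, 3.3]
opening: 0.0514
[-0.11209739  0.06121415  0.05316213]
clock: 9.73
tool_pos: [0.4854, -0.0024, 0.1397]
orientation: [-90.0, 0.0, -170.5]
force: [-0.2, 0.8, 2.5]
opening: 0.0517
[-0.12894359  0.03222254  0.01276432] [ 2.29887877e+01  7.14054113e+00 -2.97049739e+01  5.00360179e-03
 -5.31362751e+01  7.64617488e+01]
```

Turned 86° with no resistance. A gentle test lift next.

```bash
python3 -m pendant '[[[0,-0.2,0,0,0,0,0],[0,-0.3,0,0,0,0,0],[0,0,0,0,0,0,0]]]'
python3 -m pendant '[[[0,-0.5,0,0,0,0,0],[0,-0.5,0,0,0,0,0],[0,-0.5,0,0,0,0,0],[0,0,0,0,0,0,0]]]'
```

```text
clock: 9.98
tool_pos: [0.4852, -0.0024, 0.1448]
orientation: [-90.0, -0.0, -170.4]
force: [0.1, -1.1, -0.5]
opening: 0.0516
clock: 10.32
tool_pos: [0.486, -0.0023, 0.1609]
orientation: [-90.0, 0.1, -170.3]
force: [0.4, 0.0, -0.4]
opening: 0.0513
```

```bash
python3 -m pendant '[[[0,-0.8,0,0,0,0,0],[0,-0.8,0,0,0,0,0],[0,-0.8,0,0,0,0,0],[0,-0.8,0,0,0,0,0],[0,-0.8,0,0,0,0,0],[0,-0.8,0,0,0,0,0],[0,-0.8,0,0,0,0,0],[0,0,0,0,0,0,0],[0,0,0,0,0,0,0],[0,0,0,0,0,0,0],[0,0,0,0,0,0,0],[0,0,0,0,0,0,0]]]'
python3 -c "
from h import *
from plant import *
s=snapshot('scene')['image'][...,::-1]
cv2.imwrite(f'pics/scene3.png',cv2.resize(s[120:260,240:400],None,fx=4,fy=4,interpolation=2))
s=snapshot('top')['image'][...,::-1]
cv2.imwrite(f'pics/top3.png',s)
"
```

```text
clock: 11.32
tool_pos: [0.485, -0.0026, 0.215]
orientation: [-90.0, -0.1, -170.3]
force: [-0.4, 0.0, -1.3]
opening: 0.0517
```

View pics/scene3.png

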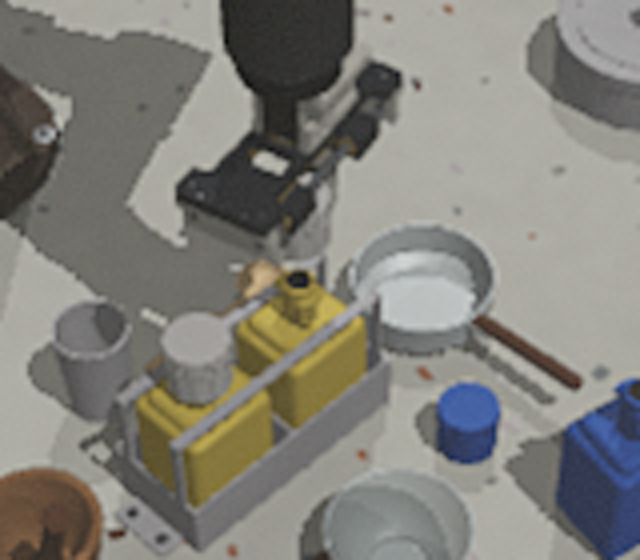

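View pics/top3.png

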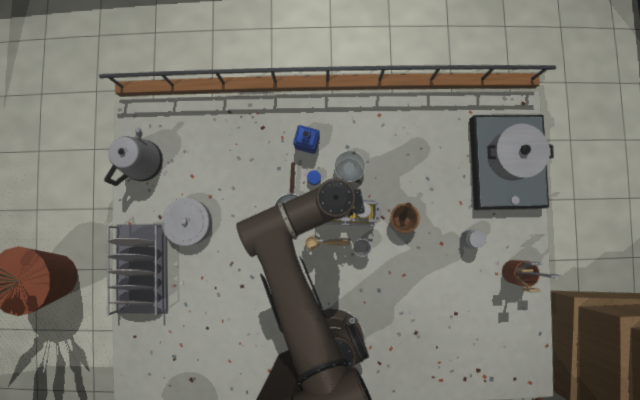

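The target bottle's neck is open, with its mouth showing at crop (297,280). The cap is in the gripper above it (crop (315,220)), upright and about 75 mm above its seat. The other cap is still on and nothing else has moved. Handing in.

```bash
python3 -c "
from plant import *
print(ctrl.close_job());o=ctrl.get_obs();print(o['opening'],o['tool_pos'],o['clock'])"
```

```text
the job is handed in; nothing more can be done
None
the job is handed in; nothing more can be done
```

The cap is off the yellow bottle beside the pan, and the gripper is holding it upright above that bottle's mouth. I handed the job in at about 11.4 s; no verdict is reported.

- **Finding the thread:** I gripped the cap and twisted it gently clockwise, seen from above. It met the stop with a peak reading of about 1.1 N m. I then turned it the other way, where it ran freely (about 0.05 N m), to about 86° past its starting angle.
- **Lifting:** It came straight up about 75 mm with no resistance.
- **Last checks:**
  - **Grip:** the fingers still read 51.7 mm open on the 52 mm cap.
  - **Position:** the gripper's level reading and the scene picture put the cap upright over the open neck. By the arm's reading its centre is about 230 mm above the bottle's underside.
  - **Surroundings:** the pictures show the other bottle still capped and everything else unmoved to the eye. The arm hides much of the pan in the last top view, but the scene camera shows it in place.
- **Disagreements:**
  - **Cap positions:** the two cameras' sight lines missed each other by 2 mm on this cap and 4 mm on the other. That did not affect the grip.
  - **Cap detection:** the network found only one white cap in each picture, and in the scene view its fit landed on the other bottle's position. I went by the sight-line measurement instead.

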